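# Clip the dishwasher feed tube home and take off its hub cap

### The job

The upper basket of the dishwasher stands upside down on the worktop: pick up the feed tube with its spray arm, lay it along the row of clips on the basket and push it down past the sprung jaw until it sits fully home and the jaw has snapped shut over it. With the tube held there, unscrew the round cap on the hub (some have a left-hand thread, some a right-hand one, so try both ways, without forcing it, to find which way this one comes loose), lift it straight off and finish while still holding it in the gripper, about a hand's width above the hub, with the tube still clipped in. Leave the other things on the worktop where they are.

Things in the scene. Friction and masses are not known exactly. Their poses are not given: they have to be found in the camera images.
- feed: loose feed tube, hub and spray arm in one rigid piece of grey plastic, 0.2 to 0.35 kg, lying level, cap up. Origin: centre of the hub's flat underside, z up. The tube (20 mm diameter, axis 15 mm above the underside) runs along -x to an end flange (14 x 36 x 30 mm) ending at x = -236 mm; grip it anywhere from x = -45 to -210 mm. The hub is 44 mm across, 30 mm high
- tube_grip (a point): point on the tube's axis at feed x = -105 mm, z = 15 mm: a good place to grip across the tube, between the two clips when it is seated
- neck (a point): on the hub's axis 48 mm above the feed's underside, on the top of a 72 mm disc: where the cap's underside sits; axes as feed. A 22 mm neck rises 33 mm from it inside the cap. Just below the disc's top the spray arm, part of the feed, spans 320 mm along feed y, 44 mm wide, top 46 mm above the feed's underside
- cap: round fluted grey cap screwed on the hub, 60 mm diameter, 40 mm tall, about 45 g; origin: centre of its underside, z up. Grip it across at any heading. It turns about z only; once unscrewed it lifts straight up and is clear of the neck 33 mm higher
- cap_top (a point): centre of the cap's top, 40 mm above its origin. The quick thread is right- or left-hand, not visible, drawn anew at each start: the wrong way it stops dead within about 5 degrees (1 N m does no harm, 3 N m breaks it); the right way it turns easily, without rising, and is free to lift when turned 65 to 110 degrees from its start (80 is best)
- basket: upside-down upper basket of a slimline dishwasher, fixed: coated wire, its floor now on top, 140 mm above the worktop. Origin on the worktop below the hub's seat; it reaches x = -276 to 196, y = -196 to 196 mm. From the seat (small rest at x = 0) along -x stand two fork clips 10 mm thick, 21.6 mm between prongs, flared: a plain one at x = -45 mm, one with a jaw at x = -167 mm
- seat (a point): where the feed's origin comes when the tube is fully home: on the basket, 152 mm above the worktop, axes as the basket; the seated feed has the same heading (feed x along basket x). The seated tube's axis is 167 mm above the worktop; the prongs reach 30 mm above that axis
- clip (a point): point on the seated tube's axis under the lip of the jaw (basket x = -154 mm, height 167 mm); the lip is 10 mm wide along the tube and its top stands 30 mm above this point
- jaw (a joint): sprung hinged jaw of the clip, rad: 0 shut with its lip over the tube, grows as it swings out to basket +y, about 0.45 while the tube passes. Its lip slopes at 45 degrees, so a tube pushed straight down opens it: the tube meets it about 30 mm above its seat, and the push takes about 10 to 20 N. It snaps shut by itself when the tube is home and then holds it down
- mug: bystander: white mug, 80 mm across, 95 mm tall; origin at the centre of its underside
- tumbler: bystander: glass tumbler, 68 mm across, 110 mm tall; origin at the centre of its underside
- rinse_bottle: bystander: white rinse-aid bottle, 60 mm across, 170 mm tall; origin at the centre of its underside
- salt_jar: bystander: jar, 72 mm across, 100 mm tall; origin at the centre of its underside
- dish_brush: bystander: wooden dish brush lying down, 230 mm long, head 62 mm across; origin at the centre of its underside
- funnel: bystander: white salt funnel standing on its wide rim, 104 mm across, 85 mm tall; origin at the centre of its underside
- filter_cup: bystander: grey filter cup of the dishwasher with a bar grip on top, 66 mm across, 108 mm tall, standing on the upturned basket; origin at the centre of its underside
Not all that is in view belongs to the job. Of the things shaped like the cap, the grey one is meant.

How it is judged:
By the outcome, as a careful person would: the job done as asked, in the order asked, and still so for the second after the job is handed in, while the arm keeps its last pose, push and grip.
It also fails if it takes over 67 s, if anything falls off the work surface, if the arm or the gripper's body presses on something with over 40 N, if the wrist force passes 120 N, or if a joint passes its speed limit or range.

### The arm

A 7-joint arm with a two-finger parallel gripper is mounted at the origin on the work surface. World frame = base frame: x ahead of the robot, y to its left, z up, the work surface at z = 0. Lengths are in m, angles in rad, forces in N, time in s.
With the tool pointing down it reaches from about 0.4 to 0.85 m from the base axis. Payload 4.5 kg.
Tool frame: the origin (TCP) lies at the very end of the fingers, on their centre line; the grasp point (between the pads) lies 19 mm behind it; z points along the fingers, y is the line along which they close (so a half turn about z gives the same grasp; the last joint's range is limited). The gripper opens to 85 mm and grips with 20 to 120 N. Pads are 22 mm wide; open, the fingers measure 114 mm over their backs; the gripper's body (76 mm by 85 mm) begins 54 mm behind the grasp point. The pads swing forward as they close: fully open they stand 13 mm farther back than shut.
Start: joints at [-1.304, 0.689, -0.195, 1.565, 0.157, 0.902, -0.215], TCP at [0.144, 0.608, 0.231] pointing down, gripper open.
Joint ranges: [-3.01, 3.01], [-0.46, 2.08], [-1.47, 1.51], [0.13, 2.56], [-1, 4.14], [0.04, 2.09], [-2.66, 2.66]. Speed limits (rad/s): [2.57, 2.57, 3.14, 3.14, 3.14, 3.14, 3.14].

### API

Orientations are given as a unit quaternion [x, y, z, w].
In Python, from workcell import observe, get_image, camera_params, close_job gives the robot as it stands. The module is installed in compiled form; this text tells all that it offers.
- The arm moves only by the tool send_rows, never from a script. Its argument "targets" is one flat list of numbers, 7 for each row, row after row: the shift along the tool's x, y, z in units of 50 mm (1.0 is 50 mm), then the turn, a rotation vector about the tool's x, y, z in units of 5 degrees (1.0 is 5 degrees), then the finger opening in mm, from 0 to 85.4. In form: [x, y, z, ax, ay, az, fingers, x, y, z, ax, ay, az, fingers, ...]. A call has 1 to 8 rows; each row shifts and turns the commanded pose from where the row before left it, along the tool's axes as they then stand; what a row does not reach is not made up. A row lasts 1/8 s, in which the tool goes at most 62.5 mm and 10.7 degrees, less where a joint would pass 70% of its speed; a pose out of reach is approached as far as the arm can. A call is refused whole if a number of a shift passes 1 or a number of a turn 1, either way. A call with a gripper value outside its range is refused whole. The fingers move at their own pace and stop on an object; the grip force is fixed at half the most. Time passes only in rows, so rows that do not move let the fingers close. It gives the time, the measured TCP pose, the force, the opening and the grip force at its end, in the units of the state.
- observe(): the state, without advancing time (a new reading comes with each control period).
- get_image(name): name is "scene" or "top" or "wrist"; returns the picture (384x512x3 uint8, red, green, blue); there is no depth.
- camera_params(name): a dict with "vertical_fov" (degrees; the focal length in pixels is half the picture's height over the tangent of half this angle, whatever the lens; pixels are square), "cx", "cy" (the principal point, pixels), "view" (4x4, takes a point from world to camera coordinates). Camera axes: x right, y up, looking along -z (the intrinsics and any distortion apply to the point x, -y, -z); pixel columns grow to the right and rows downward; lengths in m; the calibration is good to about 2 mm. A picture is of the moment at which its call begins: read the wrist's pose just before it. camera_params takes no time and is no camera call; for the wrist camera it gives the pose at the moment of the call.
- close_job(): hands the job in; it is judged then, once.
The state is a dict: "time_s": time; "joint_pos": joint angles; "qd": joint speeds; "joint_efforts": joint torques, N m; "tool_pos": TCP position; "eef_rot": TCP orientation; "contact_force": force on the tool from outside, world axes, zero at the start; "moment": the same for the moment, N m; "width": finger opening in m; "gripper_force": force on a finger pad.
Only numpy, scipy, OpenCV 4.12 (cv2) and the standard library are available. Lean on these libraries where they do the work, as an engineer would, in place of code of your own. Each camera call takes 0.05 s, during which the arm holds its last target. There are 200 camera calls.

## Working session

There is one attempt and no reset: what is moved stays moved. The work goes in short steps, Python scripts to look and compute and a tool call to move; the robot and the scene stay as the last step left them, time stands still between calls to the robot, and variables do not carry over. Pictures are saved under pics/ and viewed, at most 10 in all, crops included, and the job is handed in when it is done.

Besides the shell and the picture viewer there is one more tool, called after ">>>" by a JSON object that holds its "api" and its "payload", one argument or row to a line. send_rows: Moves the arm, as the interface text tells. Its arguments: {"type":"object","properties":{"targets":{"type":"array"}},"required":["targets"]}

```bash
mkdir -p pics
python3 - <<'E'
from workcell import *
import cv2,numpy as np
for n in ("scene","top"):
    cv2.imwrite(f"pics/{n}0.png",get_image(n)[:,:,::-1])
for n in("scene","top","wrist"):
    p=camera_params(n);print(n,{k:(np.round(v,4).tolist() if k=="view" else v) for k,v in p.items()})
s=observe();print(s)
E
```

```text
scene {'vertical_fov': 47.287766894661374, 'cx': 257.3326392608342, 'cy': 193.71582046964582, 'view': [[-0.8804, 0.4742, 0.0057, 0.5796], [-0.272, -0.5148, 0.813, -0.0523], [0.3884, 0.7143, 0.5822, -1.4793], [0.0, 0.0, 0.0, 1.0]]}
top {'vertical_fov': 42.07191101912767, 'cx': 254.14322865724893, 'cy': 193.6859840870293, 'view': [[0.0053, -0.9999, -0.0114, -0.1591], [0.9852, 0.0032, 0.1714, -0.6056], [-0.1714, -0.0122, 0.9851, -1.4406], [0.0, 0.0, 0.0, 1.0]]}
wrist {'vertical_fov': 69.43199192728488, 'cx': 255.35381710601547, 'cy': 187.22534301129502, 'view': [[0.2329, 0.9725, -0.0015, -0.6251], [-0.9291, 0.222, -0.2958, 0.038], [-0.2874, 0.0702, 0.9552, -0.3803], [0.0, 0.0, 0.0, 1.0]]}
{'time_s': 0.1, 'joint_pos': array([-1.30420267,  0.6899393 , -0.19454548,  1.56622629,  0.15725232,
        0.9025182 , -0.21511567]), 'qd': array([ 0.00096391, -0.00323677, -0.00084071, -0.00406604,  0.00106977,
       -0.00042957,  0.00107762]), 'joint_efforts': array([-1.14095033e-03, -5.40603662e+01, -1.27103034e+00, -1.58987564e+01,
        9.23183252e-03,  4.36021452e-03,  8.84566106e-06]), 'tool_pos': array([0.14406847, 0.60756437, 0.2305441 ]), 'eef_rot': array([ 1.16109808e-01,  9.93236017e-01, -8.49806099e-04, -6.44081850e-05]), 'contact_force': array([-0.48436878, -0.15813593,  0.12417697]), 'moment': array([-0.01450773, -0.01737872,  0.01645903]), 'gripper_force': 0.0, 'width': 0.08530232140970409}
```

View pics/scene0.png

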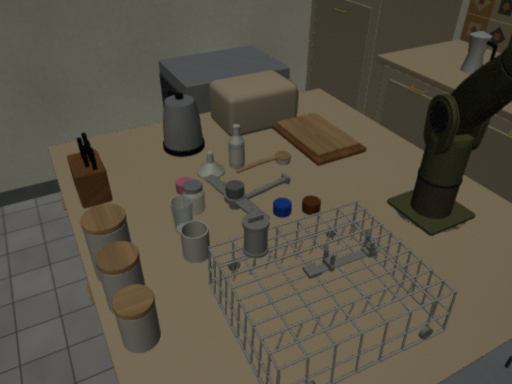

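View pics/top0.png

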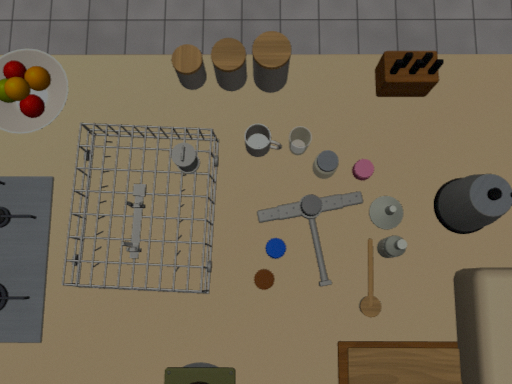

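```bash
cat > h.py <<'E'
from workcell import *
import cv2,numpy as np
def K(p):
    f=192/np.tan(np.radians(p["vertical_fov"]/2));return f
def proj(p,X):
    X=np.atleast_2d(X);c=X@p["view"][:3,:3].T+p["view"][:3,3];f=K(p)
    return np.c_[p["cx"]+f*c[:,0]/-c[:,2],p["cy"]-f*c[:,1]/-c[:,2]]
def ray(p,uv,z):
    V=np.array(p["view"]);f=K(p);d=V[:3,:3].T@np.array([(uv[0]-p["cx"])/f,-(uv[1]-p["cy"])/f,-1])
    o=-V[:3,:3].T@V[:3,3];return o+d*(z-o[2])/d[2]
E
python3 - <<'E'
import cv2,numpy as np
a=cv2.imread("pics/top0.png")
c1=cv2.resize(a[110:300,60:225],None,fx=3,fy=3,interpolation=cv2.INTER_CUBIC)
cv2.imwrite("pics/c1.png",cv2.convertScaleAbs(c1,alpha=1.5,beta=10))
c2=cv2.resize(a[180:300,245:370],None,fx=4.5,fy=4.5,interpolation=cv2.INTER_CUBIC)
cv2.imwrite("pics/c2.png",c2)
E
```

```text
(no output)
```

View pics/c1.png

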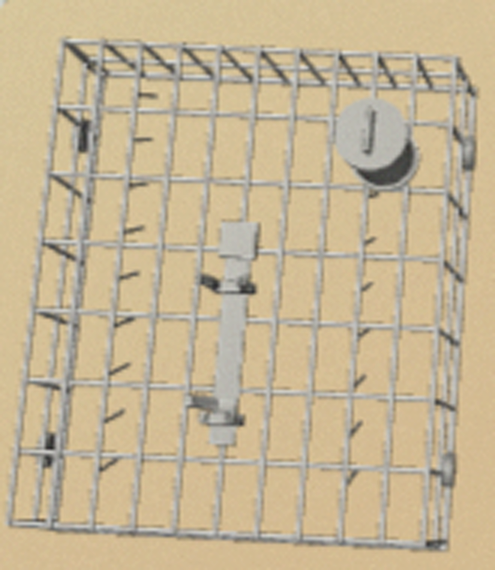

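View pics/c2.png

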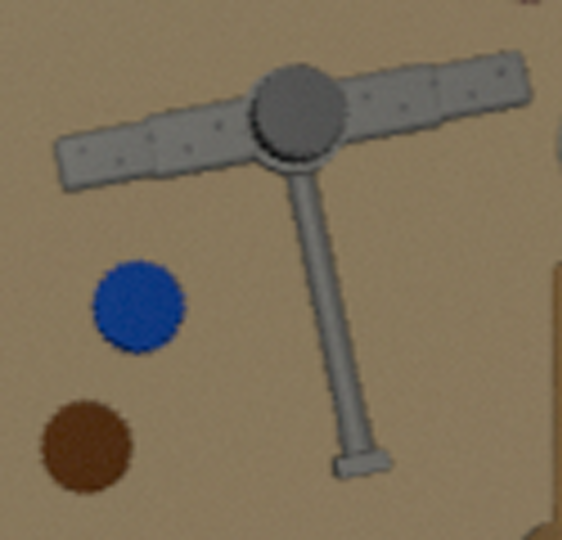

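```bash
python3 - <<'E'
from h import *
p=camera_params("top");q=camera_params("scene")
C1=lambda u,v:(60+u/3-.33,110+v/3-.33); C2=lambda u,v:(245+u/4.5-.39,180+v/4.5-.39)
R=lambda uv,z:ray(p,uv,z)[:2]
cs=[R(C1(*u),.14) for u in [(65,40),(457,57),(445,545),(12,522)]]
print("corners",np.round(cs,3).tolist(),[np.linalg.norm(cs[i]-cs[i-1]).round(3) for i in range(4)])
# Note corners model: UL=(196,196) UR=(196,-196) LR=(-276,-196) LL=(-276,196)
M=np.array([[.196,.196],[.196,-.196],[-.276,-.196],[-.276,.196]]);D=np.array(cs)
A=M-M.mean(0);B=D-D.mean(0);th=np.arctan2((A[:,0]*B[:,1]-A[:,1]*B[:,0]).sum(),(A*B).sum())
Rm=np.array([[np.cos(th),-np.sin(th)],[np.sin(th),np.cos(th)]]);t=D.mean(0)-Rm@M.mean(0)
print("basket",np.degrees(th),t,np.round(M@Rm.T+t-D,4).tolist())
s=R(C1(239,240),.152);print("seat pad",s)
print("clip plain mid",R(C1(229,287),.16),"jaw clip",R(C1(222,417),.16))
print("strip ends",R(C1(223,440),.145))
c=R(C2(303,112),.088);l=R(C2(64,165),.046);r=R(C2(525,78),.046);t0=R(C2(302,180),.025);t1=R(C2(357,452),.025);
print("cap",c,"arm mid",(l+r)/2,"len",np.linalg.norm(l-r),"head",np.degrees(np.arctan2(*(l-r)[::-1]))-90,"tube head",np.degrees(np.arctan2(*(t0-t1)[::-1])))
print("flange end",R(C2(363,472),.015),np.linalg.norm(R(C2(363,472),.015)-c))
print("scene proj cap top",proj(q,[*c,.088]),"seat",proj(q,[*s,.152]))
E
python3 - <<'E'
import cv2
a=cv2.imread("pics/scene0.png")
cv2.imwrite("pics/c3.png",cv2.resize(a[150:290,200:400],None,fx=4,fy=4,interpolation=cv2.INTER_CUBIC))
E
```

```text
corners [[0.797, 0.343], [0.78, -0.035], [0.321, -0.034], [0.339, 0.362]] [np.float64(0.458), np.float64(0.379), np.float64(0.459), np.float64(0.396)]
basket -1.82043650117856 [0.59927118 0.15776414] [[0.0048, 0.0043], [0.0087, -0.009], [-0.0038, 0.0042], [-0.0097, 0.0004]]
seat pad [0.59908567 0.16324076]
clip plain mid [0.55359401 0.16853375] jaw clip [0.43429828 0.1694251 ]
strip ends [0.41426307 0.17131888]
cap [ 0.56860172 -0.32473069] arm mid [ 0.5686696  -0.32374117] len 0.3116500146348188 head 10.979013888700322 tube head 10.558869848322315
flange end [ 0.34006853 -0.36834921] 0.23265853330268496
scene proj cap top [[234.63447835 184.02990785]] seat [[312.25398092 267.69040636]]
```

View pics/c3.png

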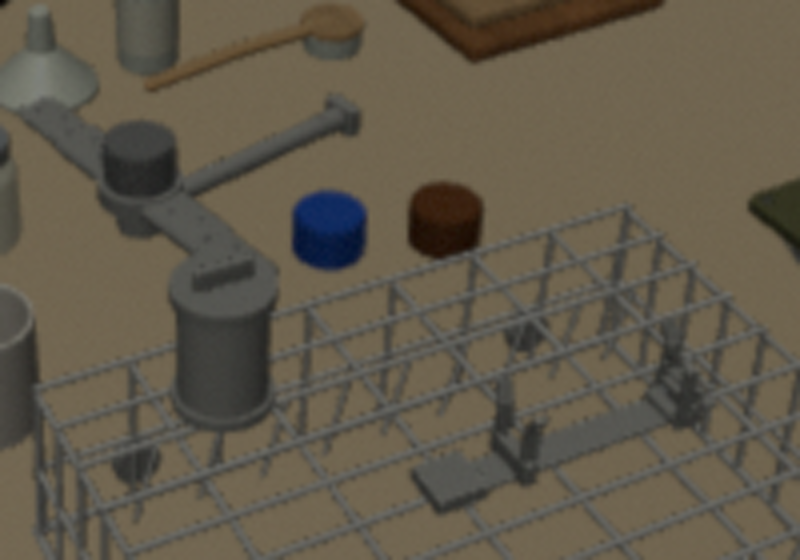

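>>> {"api": "send_rows", "payload": {
  "targets": [-0.75, -0.75, -0.5, 0, 0, 0, 85, -0.75, -0.75, -0.5, 0, 0, 0, 85, -0.8, -0.8, -0.3, 0, 0, 0, 85, -0.8, -0.8, -0.3, 0, 0, 0, 85, -0.8, -0.8, -0.3, 0, 0, 0, 85, -0.8, -0.8, -0.3, 0, 0, 0, 85, -0.8, -0.8, -0.2, 0, 0, 0, 85, -0.8, -0.8, -0.2, 0, 0, 0, 85]
}}

```text
time_s: 1.1
tool_pos: [0.3786, 0.2272, 0.3616]
eef_rot: [0.116, 0.993, -0.0, -0.0]
contact_force: [0.1, 0.6, 0.6]
width: 0.0852
gripper_force: 0.0
```

>>> {"api": "send_rows", "payload": {
  "targets": [-0.65, -0.58, 0, 0, 0, 0, 85, 0, 0, 0, 0, 0, -0.8, 85, 0, 0, 0, 0, 0, -0.8, 85, 0, 0, 0, 0, 0, -0.6, 85, 0, 0, 0, 0, 0, 0, 85]
}}

```text
time_s: 1.72
tool_pos: [0.4027, 0.1931, 0.361]
eef_rot: [0.021, 1.0, -0.0, -0.0]
contact_force: [0.8, 0.5, -0.1]
width: 0.0851
gripper_force: 0.0
```

Run:
```python
from h import *
import json
s=observe();p=camera_params("wrist");a=get_image("wrist")[:,:,::-1]
print(s["time_s"],s["tool_pos"],s["joint_pos"],s["eef_rot"])
json.dump({k:np.asarray(v).tolist() for k,v in p.items()},open("w1.json","w"))
cv2.imwrite("pics/w1.png",cv2.resize(a,(768,576),interpolation=cv2.INTER_CUBIC))
```

```text
1.725 [0.40272181 0.19305862 0.36103894] [-0.38805839  0.2915335  -0.21951832  1.87191738  0.07490109  0.98673362
  0.88937088] [ 2.07167026e-02  9.99785325e-01 -1.30753167e-04 -3.23623085e-04]
```

View pics/w1.png

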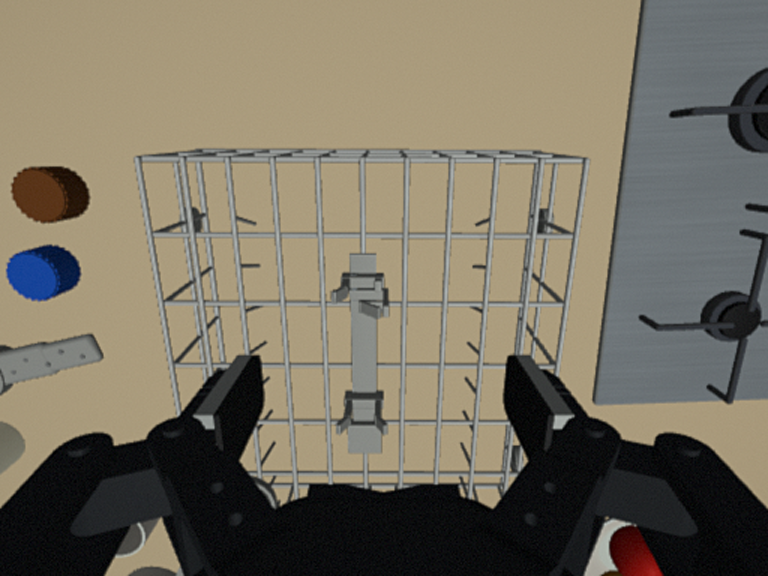

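Run:
```python
from h import *
import json
p={k:(np.array(v) if k=="view" else v) for k,v in json.load(open("w1.json")).items()}
R=lambda u,v,z:ray(p,((u+.5)/1.5-.5,(v+.5)/1.5-.5),z)[:2]
for n,u,v,z in [("nearR",137,158,.14),("nearL",588,158,.14),("strip far",363,254,.148),("strip mid",364.5,340,.148),("seat end",365.5,453,.152),("seat start",364,422,.152),("plain bar",364.5,397,.165),("jaw bar",363,281,.165),("lwire L",234,233,.14),("wireC1 top",362,158,.14),("wireC1 bot",368,470,.14)]:
    print(n,np.round(R(u,v,z),4))
t=camera_params("top")
C1=lambda u,v:(60+u/3-.33,110+v/3-.33)
print("top strip",[np.round(ray(t,C1(*u),z)[:2],4) for u,z in [((222,443),.148),((239,258),.152),((240,224),.152)]])
print("cup top",ray(t,C1(370,135),.245))
```

```text
nearR [ 0.3235 -0.0097]
nearL [0.3401 0.3688]
strip far [0.4125 0.1757]
strip mid [0.4952 0.1723]
seat end [0.6189 0.1664]
seat start [0.5821 0.167 ]
plain bar [0.5455 0.1701]
jaw bar [0.4321 0.1753]
lwire L [0.3904 0.0622]
wireC1 top [0.3318 0.1791]
wireC1 bot [0.6507 0.1668]
top strip [array([0.4114, 0.1714]), array([0.5821, 0.1625]), array([0.6143, 0.163 ])]
cup top [0.67630236 0.02910776 0.245     ]
```

>>> {"api": "send_rows", "payload": {
  "targets": [-0.12, -0.75, 0, 0, 0, 0, 85, -0.12, -0.75, 0, 0, 0, 0, 85, -0.12, -0.75, 0, 0, 0, 0, 85, -0.12, -0.75, 0, 0, 0, 0, 85, -0.12, -0.75, 0.2, 0, 0, 0, 85, -0.12, -0.75, 0.2, 0, 0, 0, 85, -0.12, -0.75, 0.3, 0, 0, 0, 85, -0.12, -0.75, 0.3, 0, 0, 0, 85]
}}

```text
time_s: 2.78
tool_pos: [0.4388, -0.1096, 0.3109]
eef_rot: [0.021, 1.0, -0.0, 0.0]
contact_force: [0.5, 0.7, -0.1]
width: 0.0849
gripper_force: 0.0
```

>>> {"api": "send_rows", "payload": {
  "targets": [-0.12, -0.75, 0.4, 0, 0, 0, 85, -0.12, -0.75, 0.4, 0, 0, 0, 85, -0.12, -0.75, 0.4, 0, 0, 0, 85, -0.12, -0.75, 0.4, 0, 0, 0, 85, 0, 0, 0, 0, 0, -0.88, 70, 0, 0, 0, 0, 0, -0.88, 60, 0, 0, 0, 0, 0, -0.87, 60, 0, 0, 0, 0, 0, 0, 60]
}}

```text
time_s: 3.78
tool_pos: [0.4565, -0.2592, 0.2311]
eef_rot: [-0.094, 0.996, 0.0, -0.0]
contact_force: [0.2, -0.5, 0.7]
width: 0.0602
gripper_force: 0.0
```

```bash
cat >> h.py <<'E'
from scipy.spatial.transform import Rotation as Rot
def togo(target,yhead):
    s=observe();r=Rot.from_quat(s["eef_rot"]).as_matrix();h=np.degrees(np.arctan2(r[1,1],r[0,1]))
    d=r.T@(np.array(target)-s["tool_pos"])/.05
    print("t %.2f"%s["time_s"],"pos",s["tool_pos"].round(4),"h %.2f"%h,"shift units",d.round(3),"az units %.3f"%(-(yhead-h)/5),"j",s["joint_pos"].round(2),"F",s["contact_force"].round(1),"M",s["moment"].round(2),"w %.4f"%s["width"],"tilt",r[:,2].round(3))
E
python3 - <<'E'
from h import *
togo([.4656,-.3442,.2],100.8)
cv2.imwrite("pics/t2.png",0*1+cv2.resize(get_image("top")[150:300,230:430,::-1],None,fx=3.5,fy=3.5,interpolation=cv2.INTER_CUBIC))
p=camera_params("wrist");w=get_image("wrist")[:,:,::-1]
import json;json.dump({k:np.asarray(v).tolist() for k,v in p.items()},open("w2.json","w"))
cv2.imwrite("pics/w2.png",cv2.resize(w,(768,576),interpolation=cv2.INTER_CUBIC))
E
```

```text
t 3.77 pos [ 0.4565 -0.2592  0.2311] h 100.73 shift units [ 0.137 -1.704  0.621] az units -0.014 j [ 0.52  0.56 -0.14  1.87  0.11  0.72  2.07] F [ 0.2 -0.5  0.7] M [-0.02 -0.05 -0.01] w 0.0602 tilt [-0.  0. -1.]
```

View pics/w2.png

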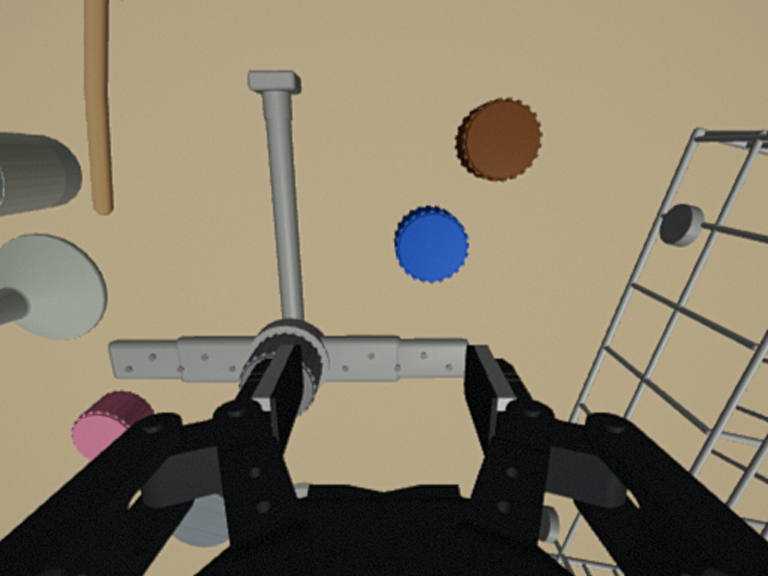

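Run:
```python
from h import *
import json
p={k:(np.array(v) if k=="view" else v) for k,v in json.load(open("w2.json")).items()}
R=lambda u,v,z:ray(p,((u+.5)/1.5-.5,(v+.5)/1.5-.5),z)[:2]
a,b=R(277.5,120,.017),R(291.5,300,.017);print(a,b,np.degrees(np.arctan2(*(b-a)[::-1])))
print("flange",R(273,72,.028),"arm L/R",R(110,360,.046),R(470,358,.046))
o=np.array([.5687,-.3245]);h=np.radians(10.8);u=np.array([np.cos(h),np.sin(h)]);n=np.array([-u[1],u[0]])
for q in(a,b):print("feed coords",(q-o)@u,(q-o)@n)
togo([.4656,-.3442,.08],100.8)
```

```text
[ 0.37438688 -0.36020026] [ 0.52505629 -0.33083764] 11.027643178133584
flange [ 0.34154789 -0.36454034] arm L/R [ 0.59835631 -0.47600412] [ 0.53862204 -0.1657745 ]
feed coords -0.1975608633251981 0.0013427410906632173
feed coords -0.044058215734573955 0.0019526291961849459
t 3.88 pos [ 0.4565 -0.2592  0.2312] h 100.72 shift units [ 0.137 -1.704  3.023] az units -0.017 j [ 0.52  0.56 -0.14  1.87  0.11  0.72  2.07] F [-0.   0.5 -0.5] M [ 0.02 -0.01  0.03] w 0.0598 tilt [-0.  0. -1.]
```

>>> {"api": "send_rows", "payload": {
  "targets": [0.05, -0.6, 0.5, 0, 0, 0, 60, 0.05, -0.6, 0.6, 0, 0, -0.03, 60, 0.04, -0.48, 0.7, 0, 0, 0, 60, 0, 0, 0.7, 0, 0, 0, 60, 0, 0, 0.7, 0, 0, 0, 60, 0, 0, 0.5, 0, 0, 0, 60, 0, 0, 0.3, 0, 0, 0, 60, 0, 0, 0, 0, 0, 0, 60]
}}

```text
time_s: 4.88
tool_pos: [0.4651, -0.3427, 0.0305]
eef_rot: [-0.095, 0.995, 0.0, -0.001]
contact_force: [0.2, -0.4, -0.0]
width: 0.0601
gripper_force: 0.0
```

Run:
```python
from h import *
togo([.466,-.3437,.004],100.9)
```

```text
t 4.88 pos [ 0.4651 -0.3427  0.0305] h 100.95 shift units [-0.015 -0.023  0.531] az units 0.010 j [ 0.61  0.93 -0.09  1.84  0.19  0.39  2.14] F [ 0.2 -0.4 -0. ] M [ 0.05 -0.03 -0.01] w 0.0601 tilt [-0.001  0.001 -1.   ]
```

>>> {"api": "send_rows", "payload": {
  "targets": [0, 0, 0.3, 0, 0, 0, 60, 0, -0.02, 0.22, 0, 0, 0, 60, 0, 0, 0, 0, 0, 0, 30, 0, 0, 0, 0, 0, 0, 10, 0, 0, 0, 0, 0, 0, 10, 0, 0, 0, 0, 0, 0, 10, 0, 0, 0, 0, 0, 0, 10]
}}

```text
time_s: 5.75
tool_pos: [0.4659, -0.3442, 0.0057]
eef_rot: [-0.096, 0.995, -0.0, 0.0]
contact_force: [-1.0, -0.0, 5.6]
width: 0.0174
gripper_force: 58.9
```

>>> {"api": "send_rows", "payload": {
  "targets": [0, 0, -0.2, 0, 0, 0, 10, 0, 0, -0.4, 0, 0, 0, 10, 0, 0, -0.6, 0, 0, 0, 10, 0, 0, 0, 0, 0, 0, 10]
}}

```text
time_s: 6.25
tool_pos: [0.4672, -0.3453, 0.0679]
eef_rot: [-0.095, 0.995, -0.002, 0.002]
contact_force: [-0.0, 0.4, -4.1]
width: 0.0179
gripper_force: 58.8
```

Run:
```python
from h import *
togo([.466,-.3437,.004],100.9)
import json
p=camera_params("wrist");w=get_image("wrist")[:,:,::-1]
json.dump({k:np.asarray(v).tolist() for k,v in p.items()},open("w3.json","w"))
cv2.imwrite("pics/w3.png",np.hstack([cv2.resize(w,(400,300)),cv2.resize(get_image("scene")[150:270,180:340,::-1],(400,300))]))
```

```text
t 6.25 pos [ 0.4672 -0.3453  0.0679] h 100.94 shift units [0.023 0.041 1.277] az units 0.007 j [ 0.62  0.86 -0.1   1.83  0.18  0.45  2.15] F [-0.   0.4 -4.1] M [-0.04  0.29 -0.01] w 0.0179 tilt [ 0.005 -0.003 -1.   ]
```

View pics/w3.png

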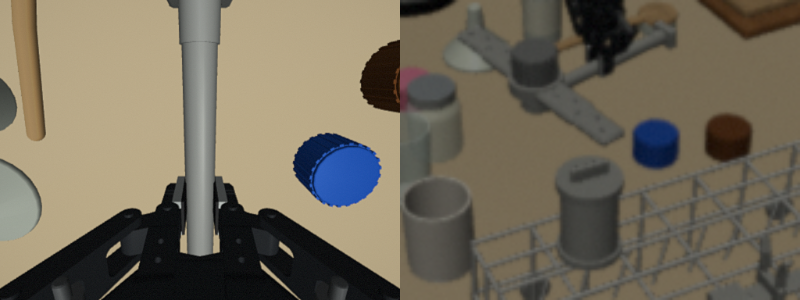

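>>> {"api": "send_rows", "payload": {
  "targets": [0, 0, -0.3, 0, 0, 0, 10, 0, 0, -0.6, 0, 0, 0, 10, 0, 0, -0.7, 0, 0, 0, 10, 0, 0, -0.7, 0, 0, 0, 10, 0, 0, -0.7, 0, 0, 0, 10, 0, 0, -0.7, 0, 0, 0, 10, 0, 0, -0.6, 0, 0, 0, 10, 0, 0, -0.4, 0, 0, 0, 10]
}}

```text
time_s: 7.35
tool_pos: [0.4654, -0.3439, 0.3017]
eef_rot: [-0.096, 0.995, -0.0, 0.0]
contact_force: [0.3, -0.8, -3.2]
width: 0.0177
gripper_force: 58.8
```

>>> {"api": "send_rows", "payload": {
  "targets": [-0.05, 0.2, 0, 0, 0, 0, 10, -0.1, 0.4, 0, 0, 0, 0, 10, -0.12, 0.5, 0, 0, 0, 0, 10, -0.12, 0.5, 0, 0, 0, 0, 10, -0.12, 0.5, 0, 0, 0, 0, 10, -0.12, 0.5, 0, 0, 0, 0, 10, -0.12, 0.5, 0, 0, 0, 0, 10, -0.12, 0.5, 0, 0, 0, 0, 10]
}}

```text
time_s: 8.35
tool_pos: [0.4728, -0.156, 0.299]
eef_rot: [-0.097, 0.995, 0.001, -0.002]
contact_force: [0.9, 0.0, -3.4]
width: 0.0178
gripper_force: 58.9
```

>>> {"api": "send_rows", "payload": {
  "targets": [-0.12, 0.5, 0, 0, 0, 0, 10, -0.12, 0.5, 0, 0, 0, 0, 10, -0.12, 0.5, 0, 0, 0, 0.25, 10, -0.12, 0.5, 0, 0, 0, 0.4, 10, -0.12, 0.5, 0, 0, 0, 0.5, 10, -0.12, 0.5, 0, 0, 0, 0.5, 10, -0.1, 0.4, 0, 0, 0, 0.5, 10, 0, 0.2, 0, 0, 0, 0.4, 10]
}}

```text
time_s: 9.35
tool_pos: [0.4877, 0.0282, 0.299]
eef_rot: [0.014, 1.0, 0.001, -0.002]
contact_force: [0.4, -0.0, -4.6]
width: 0.0176
gripper_force: 58.9
```

Run:
```python
from h import *
q=camera_params("scene");print("lift check cap pred",proj(q,[.5703,-.325,.150]),"saw 233.2,170")
togo([.495,.170,.26],87.5)
```

```text
lift check cap pred [[233.64559647 168.11657442]] saw 233.2,170
t 9.35 pos [0.4877 0.0282 0.299 ] h 88.39 shift units [-0.069  2.837  0.784] az units 0.178 j [-0.06  0.42 -0.14  1.87  0.07  0.86  1.31] F [ 0.4 -0.  -4.6] M [-0.01  0.26  0.02] w 0.0176 tilt [-0.003  0.001 -1.   ]
```

>>> {"api": "send_rows", "payload": {
  "targets": [0, 0.5, 0, 0, 0, 0.18, 10, -0.02, 0.6, 0, 0, 0, 0, 10, -0.02, 0.6, 0.1, 0, 0, 0, 10, -0.02, 0.6, 0.2, 0, 0, 0, 10, 0, 0.4, 0.2, 0, 0, 0, 10, 0, 0.14, 0.2, 0, 0, 0, 10, 0, 0, 0.08, 0, 0, 0, 10, 0, 0, 0, 0, 0, 0, 10]
}}

```text
time_s: 10.35
tool_pos: [0.4983, 0.1653, 0.2608]
eef_rot: [0.024, 1.0, -0.001, -0.001]
contact_force: [-0.3, -0.3, -3.4]
width: 0.0176
gripper_force: 58.9
```

Run:
```python
from h import *
togo([.495,.170,.26],87.5)
t=cv2.resize(get_image("top")[120:280,60:240,::-1],None,fx=2.2,fy=2.2,interpolation=cv2.INTER_CUBIC)
s=cv2.resize(get_image("scene")[170:330,200:400,::-1],None,fx=2,fy=2.2,interpolation=cv2.INTER_CUBIC)
s=cv2.resize(get_image("scene")[150:326,200:400,::-1],(400,352),interpolation=cv2.INTER_CUBIC)
cv2.imwrite("pics/a4.png",cv2.convertScaleAbs(np.hstack([t,s]),alpha=1.4,beta=10)[:, :800])
print(t.shape,s.shape)
```

```text
t 10.35 pos [0.4983 0.1653 0.2608] h 87.23 shift units [0.07  0.091 0.016] az units -0.055 j [-0.33  0.52 -0.13  1.83  0.09  0.8   1.02] F [-0.3 -0.3 -3.4] M [-0.02  0.24 -0.02] w 0.0176 tilt [-0.001 -0.001 -1.   ]
(352, 396, 3) (352, 400, 3)
```

View pics/a4.png

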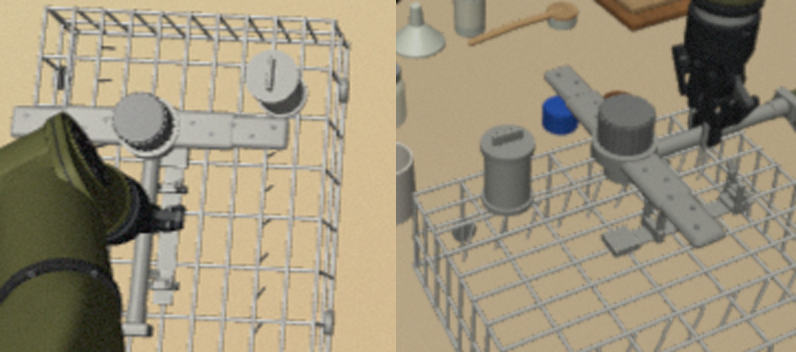

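Run:
```python
from h import *
t=camera_params("top");q=camera_params("scene")
for z in(.333,.338,.343):print(z,proj(t,[.6032,.1602,z]),proj(q,[.6032,.1602,z]))
T=lambda u,v:(60+u/2.2-.27,120+v/2.2-.27)
from scipy.optimize import least_squares
ut=np.array(T(142,115));us=np.array([200+231/2-.25,150+112/2-.25])
r=least_squares(lambda X:np.r_[proj(t,X)[0]-ut,proj(q,X)[0]-us],[.6,.16,.34]);print(r.x,r.fun)
e=proj(t,[.4983-.131,.1653+.0063,.27]);print("flange pred",e,"saw",T(135,333))
```

```text
0.333 [[122.99866424 174.7075509 ]] [[316.51023465 206.85695347]]
0.338 [[122.44259842 174.27769927]] [[316.70808252 204.98862904]]
0.343 [[121.88199809 173.84434235]] [[316.90716783 203.10861916]]
[0.60737051 0.15791663 0.33614363] [-0.60478539  0.7612938  -0.84665045 -0.08576184]
flange pred [[120.50190526 272.96913701]] saw (121.09363636363636, 271.0936363636364)
```

>>> {"api": "send_rows", "payload": {
  "targets": [0.07, 0.12, 0.2, 0, -0.3, -0.05, 10, 0, 0, 0.3, 0, -0.3, 0, 10, 0, 0, 0.3, 0, -0.1, 0, 10, 0, 0, 0.2, 0, 0, 0, 10, 0, 0, 0, 0, 0, 0, 10, 0, 0, 0, 0, 0, 0, 10]
}}

```text
time_s: 11.25
tool_pos: [0.498, 0.1727, 0.2118]
eef_rot: [0.021, 0.999, -0.0, 0.031]
contact_force: [0.0, 0.2, -3.6]
width: 0.018
gripper_force: 58.9
```

Run:
```python
from h import *
togo([.4945,.1718,.205],87.5)
```

```text
t 11.25 pos [0.498  0.1727 0.2118] h 87.54 shift units [ 0.077 -0.022  0.132] az units 0.008 j [-0.38  0.57 -0.09  1.94  0.14  0.59  0.95] F [ 0.   0.2 -3.6] M [ 0.04  0.41 -0.05] w 0.0180 tilt [ 0.062 -0.002 -0.998]
```

>>> {"api": "send_rows", "payload": {
  "targets": [0.09, -0.02, 0.2, 0, 0, 0, 10, 0.01, 0, 0.1, 0, 0, 0, 10, 0.006, 0, 0.1, 0, 0, 0, 10, 0.006, 0, 0.1, 0, 0, 0, 10, 0, 0, 0, 0, 0, 0, 10]
}}

```text
time_s: 11.88
tool_pos: [0.4933, 0.1714, 0.1858]
eef_rot: [0.021, 0.999, -0.001, 0.03]
contact_force: [-1.0, -1.3, -2.5]
width: 0.0179
gripper_force: 59.2
```

Run:
```python
from h import *
togo([.4945,.1718,.157],87.5)
```

```text
t 11.88 pos [0.4933 0.1714 0.1858] h 87.55 shift units [0.012 0.009 0.577] az units 0.010 j [-0.39  0.6  -0.08  1.98  0.16  0.51  0.94] F [-1.  -1.3 -2.5] M [-0.34  0.46  0.08] w 0.0179 tilt [ 0.061 -0.003 -0.998]
```

>>> {"api": "send_rows", "payload": {
  "targets": [0.005, 0, 0.08, 0, 0, 0, 10, 0.005, 0, 0.08, 0, 0, 0, 10, 0.005, 0, 0.08, 0, 0, 0, 10, 0, 0, 0, 0, 0, 0, 10]
}}

```text
time_s: 12.38
tool_pos: [0.4944, 0.1708, 0.1744]
eef_rot: [0.022, 0.999, -0.001, 0.032]
contact_force: [1.4, -4.2, 3.3]
width: 0.0177
gripper_force: 59.5
```

Run:
```python
from h import *
togo([.4945,.1718,.157],87.5)
```

```text
t 12.38 pos [0.4944 0.1708 0.1744] h 87.46 shift units [0.022 0.021 0.347] az units -0.007 j [-0.39  0.62 -0.08  1.99  0.16  0.48  0.93] F [ 1.4 -4.2  3.3] M [-0.99 -0.3  -0.1 ] w 0.0177 tilt [ 0.063 -0.003 -0.998]
```

>>> {"api": "send_rows", "payload": {
  "targets": [0.005, 0, 0.08, 0, 0, 0, 10, 0.005, 0, 0.08, 0, 0, 0, 10, 0.005, 0, 0.08, 0, 0, 0, 10, 0, 0, 0.06, 0, 0, 0, 10, 0, 0, 0, 0, 0, 0, 10]
}}

```text
time_s: 13.0
tool_pos: [0.4918, 0.1714, 0.1583]
eef_rot: [0.021, 0.999, -0.001, 0.029]
contact_force: [-2.5, -3.0, -0.1]
width: 0.0179
gripper_force: 59.4
```

Run:
```python
from h import *
togo([.4945,.1718,.157],87.5)
```

```text
t 13.00 pos [0.4918 0.1714 0.1583] h 87.59 shift units [-0.053  0.011  0.029] az units 0.018 j [-0.4   0.65 -0.07  2.01  0.17  0.44  0.93] F [-2.5 -3.  -0.1] M [-0.71  0.49  0.05] w 0.0179 tilt [ 0.058 -0.004 -0.998]
```

>>> {"api": "send_rows", "payload": {
  "targets": [-0.02, 0, 0.06, 0, 0, 0, 10, 0, 0, 0.06, 0, 0, 0, 10, 0, 0, 0, 0, 0, 0, 10]
}}

```text
time_s: 13.38
tool_pos: [0.4923, 0.1713, 0.1571]
eef_rot: [0.021, 0.999, -0.001, 0.03]
contact_force: [-18.3, -6.2, 48.1]
width: 0.0177
gripper_force: 64.8
```

Run:
```python
from h import *
togo([.4945,.1718,.157],87.5)
```

```text
t 13.38 pos [0.4923 0.1713 0.1571] h 87.61 shift units [-0.043  0.011  0.005] az units 0.021 j [-0.4   0.65 -0.07  2.01  0.17  0.44  0.92] F [-18.3  -6.2  48.1] M [-1.41  2.97 -0.  ] w 0.0177 tilt [ 0.059 -0.004 -0.998]
```

>>> {"api": "send_rows", "payload": {
  "targets": [0, 0, -0.08, 0, 0, 0, 10, 0, 0, 0, 0, 0.3, 0, 10, 0, 0, 0, 0, 0.3, 0, 10, 0, 0, 0, 0, 0, 0, 10]
}}

```text
time_s: 13.88
tool_pos: [0.4937, 0.1712, 0.1575]
eef_rot: [0.022, 1.0, -0.0, 0.003]
contact_force: [-4.5, -4.0, 7.9]
width: 0.0175
gripper_force: 60.4
```

Run:
```python
from h import *
togo([.4945,.1718,.157],87.5)
```

```text
t 13.88 pos [0.4937 0.1712 0.1575] h 87.50 shift units [-0.015  0.012  0.009] az units 0.001 j [-0.36  0.66 -0.11  1.95  0.14  0.52  0.96] F [-4.5 -4.   7.9] M [-0.85  0.69 -0.13] w 0.0175 tilt [ 0.007 -0.001 -1.   ]
```

>>> {"api": "send_rows", "payload": {
  "targets": [0, 0, 0.06, 0, 0, 0, 10, 0, 0, 0.04, 0, 0, 0, 10, 0, 0, 0, 0, 0, 0, 10]
}}

```text
time_s: 14.25
tool_pos: [0.4938, 0.1711, 0.1567]
eef_rot: [0.022, 1.0, -0.001, 0.005]
contact_force: [-13.9, -6.6, 48.0]
width: 0.0179
gripper_force: 65.1
```

Run:
```python
from h import *
togo([.4945,.1718,.157],87.5)
t=get_image("top");s=get_image("scene")
cv2.imwrite("t5.png",t[:,:,::-1]);cv2.imwrite("s5.png",s[:,:,::-1])
```

```text
t 14.25 pos [0.4938 0.1711 0.1567] h 87.52 shift units [-0.014  0.015 -0.005] az units 0.003 j [-0.36  0.66 -0.11  1.96  0.15  0.52  0.96] F [-13.9  -6.6  48. ] M [-1.76  2.64 -0.08] w 0.0179 tilt [ 0.01  -0.001 -1.   ]
```

>>> {"api": "send_rows", "payload": {
  "targets": [0, 0, -0.08, 0, 0, 0, 10, 0, 0, 0, 0, 0, 0, 30, 0, 0, 0, 0, 0, 0, 50, 0, 0, 0, 0, 0, 0, 60, 0, 0, -0.3, 0, -0.08, 0, 70, 0, 0, -0.6, 0, 0, 0, 70, 0, 0, -0.8, 0, 0, 0, 80, 0, 0, -0.8, 0, 0, 0, 85]
}}

```text
time_s: 15.35
tool_pos: [0.4926, 0.172, 0.2831]
eef_rot: [0.021, 1.0, 0.0, 0.008]
contact_force: [0.9, 0.6, 0.2]
width: 0.0848
gripper_force: 0.0
```

>>> {"api": "send_rows", "payload": {
  "targets": [0.6, 0, -0.7, 0, 0, 0, 85, 0.6, 0, 0, 0, 0, 0, 85, 0, 0, 0, 0, 0, 0, 85]
}}

```text
time_s: 15.72
tool_pos: [0.4304, 0.1747, 0.3164]
eef_rot: [0.02, 1.0, 0.0, 0.008]
contact_force: [0.5, -0.3, 0.1]
width: 0.0851
gripper_force: 0.0
```

Run:
```python
from h import *
togo([.602,.1665,.30],87.5)
import json
p=camera_params("wrist");w=get_image("wrist")[:,:,::-1]
json.dump({k:np.asarray(v).tolist() for k,v in p.items()},open("w6.json","w"))
cv2.imwrite("w6.png",w);t=get_image("top")[:,:,::-1];s=get_image("scene")[:,:,::-1]
cv2.imwrite("t6.png",t);cv2.imwrite("s6.png",s)
a=cv2.resize(w,(512,384));
b=cv2.resize(s[190:290,230:430],(400,200),interpolation=cv2.INTER_CUBIC);c=cv2.resize(t[120:280,70:230],(200,200),interpolation=cv2.INTER_CUBIC)
o=np.zeros((600,800,3),np.uint8);o[:384,:512]=a;o[390:590,:400]=b;o[390:590,405:605]=c
z=w[60:210,200:300];o[:384,515:771]=cv2.resize(z,(256,384),interpolation=cv2.INTER_CUBIC)
cv2.imwrite("pics/v6.png",cv2.convertScaleAbs(o,alpha=1.3,beta=10))
```

```text
t 15.72 pos [0.4304 0.1747 0.3164] h 87.69 shift units [-3.431 -0.026  0.383] az units 0.039 j [-0.38  0.36 -0.16  1.92  0.08  0.85  0.95] F [ 0.5 -0.3  0.1] M [ 0.02 -0.05  0.01] w 0.0851 tilt [ 0.016 -0.    -1.   ]
```

View pics/v6.png

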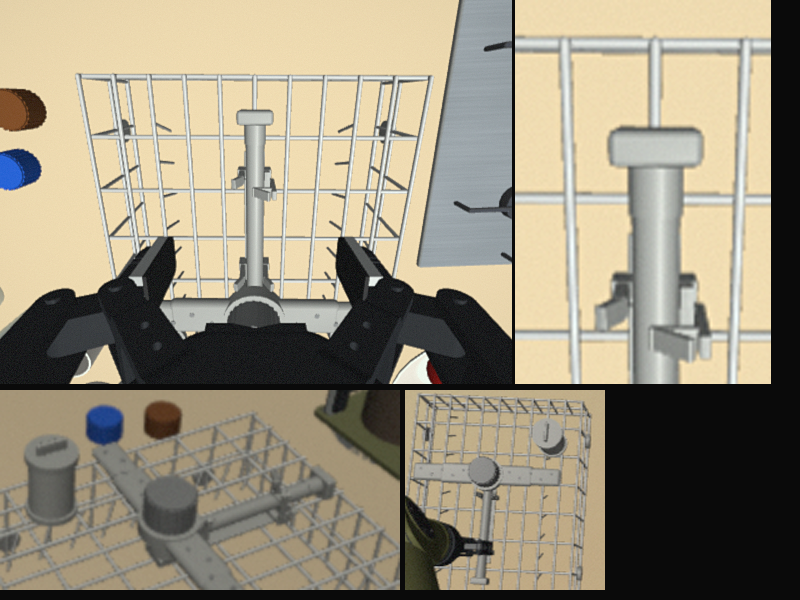

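Run:
```python
from h import *
t=camera_params("top");q=camera_params("scene")
for X in ([.599,.1665,.24],[.60,.165,.24]):print(proj(t,X),"saw 132.2 185.4",proj(q,X),"saw 314.8 240.8")
# refine: cap top blob in top image
togo([.599,.1665,.32],87.5)
```

```text
[[130.10804256 183.67818602]] saw 132.2 185.4 [[316.17147752 240.6724572 ]] saw 314.8 240.8
[[130.69658169 183.30546804]] saw 132.2 185.4 [[315.42475812 240.41813918]] saw 314.8 240.8
t 15.88 pos [0.433  0.1745 0.3155] h 87.54 shift units [-3.324 -0.016 -0.034] az units 0.007 j [-0.38  0.36 -0.15  1.92  0.08  0.85  0.95] F [-0.3 -0.2 -0.8] M [-0.05 -0.05 -0.06] w 0.0852 tilt [ 0.017 -0.    -1.   ]
```

>>> {"api": "send_rows", "payload": {
  "targets": [-0.6, 0, 0, 0, 0.2, 0, 85, -0.7, 0, 0, 0, 0, 0, 85, -0.7, 0, 0, 0, 0, 0, 85, -0.7, 0, 0, 0, 0, 0, 85, -0.6, 0, 0, 0, 0, 0, 85, 0, 0, 0.3, 0, 0, 0, 85, 0, 0, 0, 0, 0, 0, 85]
}}

```text
time_s: 16.75
tool_pos: [0.5956, 0.1669, 0.2982]
eef_rot: [0.021, 1.0, -0.001, -0.003]
contact_force: [-0.2, 0.3, 0.6]
width: 0.085
gripper_force: 0.0
```

Run:
```python
from h import *
togo([.5975,.1665,.206],87.5)
```

```text
t 16.75 pos [0.5956 0.1669 0.2982] h 87.56 shift units [-0.049 -0.005  1.843] az units 0.011 j [-0.27  0.61 -0.13  1.49  0.09  1.05  1.1 ] F [-0.2  0.3  0.6] M [-0.03  0.03  0.02] w 0.0850 tilt [-0.006 -0.001 -1.   ]
```

>>> {"api": "send_rows", "payload": {
  "targets": [-0.04, 0, 0.4, 0, 0, 0.8, 85, 0, 0, 0.5, 0, 0, 0.8, 85, 0, 0, 0.5, 0, 0, 0, 85, 0, 0, 0.4, 0, 0, 0, 85, 0, 0, 0, 0, 0, 0, 85, 0, 0, 0, 0, 0, 0, 85]
}}

```text
time_s: 17.5
tool_pos: [0.5991, 0.1677, 0.2114]
eef_rot: [0.091, 0.996, 0.0, -0.0]
contact_force: [-0.3, -0.8, -0.1]
width: 0.085
gripper_force: 0.0
```

Run:
```python
from h import *
togo([.5975,.1665,.206],79.5)
```

```text
t 17.50 pos [0.5991 0.1677 0.2114] h 79.58 shift units [ 0.027 -0.029  0.108] az units 0.016 j [-0.3   0.7  -0.09  1.6   0.08  0.84  0.97] F [-0.3 -0.8 -0.1] M [ 0.01 -0.03  0.02] w 0.0850 tilt [-0.001  0.001 -1.   ]
```

Close on the cap, then read forces.

>>> {"api": "send_rows", "payload": {
  "targets": [0.02, -0.02, 0.08, 0, 0, 0, 85, 0, 0, 0, 0, 0, 0, 70, 0, 0, 0, 0, 0, 0, 50, 0, 0, 0, 0, 0, 0, 50, 0, 0, 0, 0, 0, 0, 50]
}}

```text
time_s: 18.12
tool_pos: [0.5983, 0.1668, 0.2072]
eef_rot: [0.091, 0.996, 0.0, -0.0]
contact_force: [-0.7, 0.3, 6.2]
width: 0.0593
gripper_force: 64.7
```

Run:
```python
from h import *
togo([.5975,.1665,.206],79.5)
```

```text
t 18.12 pos [0.5983 0.1668 0.2072] h 79.56 shift units [ 0.014 -0.009  0.023] az units 0.013 j [-0.3   0.71 -0.09  1.61  0.08  0.83  0.97] F [-0.7  0.3  6.2] M [-0.1   0.12 -0.02] w 0.0593 tilt [-0.     0.001 -1.   ]
```

>>> {"api": "send_rows", "payload": {
  "targets": [0, 0, 0, 0, 0, 0.4, 50, 0, 0, 0, 0, 0, 0.4, 50, 0, 0, 0, 0, 0, 0.2, 50, 0, 0, 0, 0, 0, 0, 50]
}}

```text
time_s: 18.62
tool_pos: [0.5981, 0.1667, 0.2072]
eef_rot: [0.134, 0.991, 0.0, -0.0]
contact_force: [-0.5, -0.0, 6.4]
width: 0.0588
gripper_force: 64.8
```

Run:
```python
from h import *
togo([.5975,.1665,.206],79.5)
```

```text
t 18.62 pos [0.5981 0.1667 0.2072] h 74.56 shift units [ 0.011 -0.007  0.023] az units -0.988 j [-0.31  0.71 -0.06  1.61  0.06  0.83  0.91] F [-0.5 -0.   6.4] M [-0.06  0.21 -0.05] w 0.0588 tilt [-0.  0. -1.]
```

>>> {"api": "send_rows", "payload": {
  "targets": [0, 0, 0, 0, 0, 0.3, 50, 0, 0, 0, 0, 0, 0.3, 50, 0, 0, 0, 0, 0, 0, 50]
}}

```text
time_s: 19.0
tool_pos: [0.5981, 0.1667, 0.2072]
eef_rot: [0.16, 0.987, 0.0, -0.0]
contact_force: [0.0, -0.3, 6.6]
width: 0.0594
gripper_force: 64.8
```

Run:
```python
from h import *
togo([.5975,.1665,.206],79.5)
```

```text
t 19.00 pos [0.5981 0.1667 0.2072] h 71.55 shift units [ 0.009 -0.007  0.023] az units -1.590 j [-0.32  0.71 -0.05  1.61  0.04  0.83  0.87] F [ 0.  -0.3  6.6] M [-0.16  0.24 -0.07] w 0.0594 tilt [-0.001  0.    -1.   ]
```

>>> {"api": "send_rows", "payload": {
  "targets": [0, 0, 0, 0, 0, 0.6, 50, 0, 0, 0, 0, 0, 0.8, 50, 0, 0, 0, 0, 0, 0.8, 50, 0, 0, 0, 0, 0, 0.8, 50, 0, 0, 0, 0, 0, 0.8, 50, 0, 0, 0, 0, 0, 0.8, 50, 0, 0, 0, 0, 0, 0.4, 50, 0, 0, 0, 0, 0, 0, 50]
}}

```text
time_s: 20.0
tool_pos: [0.5984, 0.1672, 0.2072]
eef_rot: [0.37, 0.929, 0.001, -0.0]
contact_force: [-0.3, 0.7, 5.6]
width: 0.0591
gripper_force: 64.8
```

Run:
```python
from h import *
togo([.598,.1667,.207],-.4)
```

```text
t 20.00 pos [0.5984 0.1672 0.2072] h 46.56 shift units [-0.001 -0.013  0.004] az units 9.391 j [-0.39  0.71  0.08  1.61 -0.07  0.82  0.53] F [-0.3  0.7  5.6] M [ 0.09  0.13 -0.09] w 0.0591 tilt [ 0.     0.001 -1.   ]
```

>>> {"api": "send_rows", "payload": {
  "targets": [0, 0, 0, 0, 0, 0.7, 50, 0, 0, 0, 0, 0, 0.9, 50, 0, 0, 0, 0, 0, 0.9, 50, 0, 0, 0, 0, 0, 0.9, 50, 0, 0, 0, 0, 0, 0.9, 50, 0, 0, 0, 0, 0, 0.9, 50, 0, 0, 0, 0, 0, 0.4, 50, 0, 0, 0, 0, 0, 0, 50]
}}

```text
time_s: 21.0
tool_pos: [0.5993, 0.1677, 0.2074]
eef_rot: [0.584, 0.812, 0.001, 0.0]
contact_force: [2.7, 0.8, 5.2]
width: 0.0591
gripper_force: 64.7
```

>>> {"api": "send_rows", "payload": {
  "targets": [0, 0, 0, 0, 0, 0.6, 50, 0, 0, 0, 0, 0, 0.9, 50, 0, 0, 0, 0, 0, 0.9, 50, 0, 0, 0, 0, 0, 0.8, 50, 0, 0, 0, 0, 0, 0.4, 50, 0, 0, 0, 0, 0, 0.2, 50, 0, 0, 0, 0, 0, 0, 50]
}}

```text
time_s: 21.88
tool_pos: [0.6003, 0.1677, 0.2077]
eef_rot: [0.709, 0.705, 0.002, 0.001]
contact_force: [3.3, 1.0, 5.9]
width: 0.0588
gripper_force: 64.7
```

Run:
```python
from h import *
togo([.598,.1667,.207],-.4)
```

```text
t 21.88 pos [0.6003 0.1677 0.2077] h -0.38 shift units [-0.021 -0.046  0.013] az units 0.004 j [-0.52  0.73  0.32  1.62 -0.29  0.83 -0.09] F [3.3 1.  5.9] M [ 0.52 -0.74  0.07] w 0.0588 tilt [ 0.004  0.002 -1.   ]
```

>>> {"api": "send_rows", "payload": {
  "targets": [0, 0, -0.1, 0, 0, 0, 50, 0, 0, -0.1, 0, 0, 0, 50, 0, 0, 0, 0, 0, 0, 50]
}}

```text
time_s: 22.25
tool_pos: [0.5972, 0.1663, 0.2164]
eef_rot: [0.71, 0.704, -0.001, -0.001]
contact_force: [0.9, 0.6, 0.5]
width: 0.0589
gripper_force: 64.5
```

Run:
```python
from h import *
togo([.598,.1667,.302],-.4)
```

```text
t 22.25 pos [0.5972 0.1663 0.2164] h -0.45 shift units [ 0.007  0.011 -1.713] az units -0.009 j [-0.52  0.72  0.33  1.61 -0.28  0.86 -0.09] F [0.9 0.6 0.5] M [ 0.08 -0.18  0.01] w 0.0589 tilt [-0.003 -0.    -1.   ]
```

>>> {"api": "send_rows", "payload": {
  "targets": [0, 0, -0.2, 0, 0, 0, 50, 0, 0, -0.3, 0, 0, 0, 50, 0, 0, -0.3, 0, 0, 0, 50, 0, 0, -0.3, 0, 0, 0, 50, 0, 0, -0.3, 0, 0, 0, 50, 0, 0, -0.2, 0, 0, 0, 50, 0, 0, -0.1, 0, 0, 0, 50, 0, 0, 0, 0, 0, 0, 50]
}}

```text
time_s: 23.25
tool_pos: [0.5979, 0.1665, 0.3014]
eef_rot: [0.71, 0.704, -0.001, -0.001]
contact_force: [0.6, 1.0, -0.2]
width: 0.0593
gripper_force: 64.5
```

Run:
```python
from h import *
togo([.598,.1667,.302],-.4)
a=cv2.imread("t6.png").astype(int);b=get_image("top")[:,:,::-1].astype(int);s=get_image("scene")[:,:,::-1].astype(int);s0=cv2.imread("s6.png").astype(int)
p=camera_params("top");q=camera_params("scene")
# feed landmarks (flange, arm +-y ends) patch differences vs the seated reference
c,sn=np.cos(np.radians(-2.5)),np.sin(np.radians(-2.5))
for n,x,y,z in[("flange",-.229,0,.03),("armR",0,-.15,.046),("armL",0,.15,.046),("armR2",0,-.1,.046),("jaw",-.154,0,.04)]:
    X=[.5985+c*x-sn*y,.1665+sn*x+c*y,.152+z]
    for m,I,J,P in(("top",a,b,p),("scene",s0,s,q)):
        u,v=proj(P,X)[0].round().astype(int);k=6
        A,B=(W[v-k:v+k,u-k:u+k].mean(2).astype(np.float32) for W in(I,J))
        print(n,m,"absdiff %.1f"%abs(A-B).mean(),"shift",np.round(cv2.phaseCorrelate(A,B)[0],2))
```

```text
t 23.25 pos [0.5979 0.1665 0.3014] h -0.43 shift units [ 0.003  0.002 -0.012] az units -0.007 j [-0.54  0.63  0.36  1.5  -0.25  1.05 -0.13] F [ 0.6  1.  -0.2] M [-0.04  0.   -0.02] w 0.0593 tilt [-0.002  0.    -1.   ]
flange top absdiff 11.4 shift [0.29 0.6 ]
flange scene absdiff 5.6 shift [ 0.48 -0.46]
armR top absdiff 6.6 shift [-0.62  3.81]
armR scene absdiff 6.9 shift [-0.5  -0.79]
armL top absdiff 81.5 shift [-2.92 -2.35]
armL scene absdiff 3.4 shift [0.87 0.08]
armR2 top absdiff 5.6 shift [-0.33  1.81]
armR2 scene absdiff 5.1 shift [ 0.29 -0.79]
jaw top absdiff 49.6 shift [2.31 1.87]
jaw scene absdiff 2.0 shift [-0.26 -0.18]
```

```bash
python3 -c "
from workcell import close_job;print(close_job())"
```

```text
the job is handed in; nothing more can be done
None
```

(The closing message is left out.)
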